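# Open the blue bench outlet to its stop and back it off a quarter turn

## Task

Open the bench gas outlet with the blue handwheel: crank it anticlockwise (seen from above) by its black grip, more than one full turn, until you feel it come up against its stop, then back it off a quarter turn clockwise so that it cannot seize. Let go of it there, and leave the outlet with the yellow handwheel as it is.

Things in the scene. Friction and masses are not known exactly. Their poses are not given: they have to be found in the camera images.
- blue_crank (a point): Where to hold the black crank grip of the blue handwheel: an upright round sleeve, 16 mm across, 44 mm high, 36 mm from the wheel's axis. Point on the sleeve's axis, 17 mm below its top, 34 mm above the rim's middle, 120 mm above the worktop. The sleeve spins freely on its pin, so the hand need not turn as it carries it round. Beside it only a hub nut stands 3 mm above the 10 mm thick rim.
- blue_hub (a point): The centre of the blue handwheel (82 mm across), on its upright axis, at the height of the rim's middle, 86 mm above the worktop. The wheel tops a white bench outlet, fixed to the worktop, with a brass hose tail at its side. The crank grip circles this point at a radius of 36 mm.
- blue_wheel (a joint): How far the blue wheel is open, rad: grows anticlockwise seen from above; 0 is shut, 12.57 (two turns) is the fixed stop at fully open. It starts between 2.5 and 5.6, so 1.1 to 1.6 turns remain. It turns with light friction (about 2 N at the crank grip), stays where it is left, and is hard against the stop. At the stop the crank grip stands opposite the hose tail, on the far side.
- yellow_crank (a point): The same point on the black crank grip of the other outlet, which is alike but for its yellow handwheel: 120 mm above the worktop, 36 mm from its wheel's axis. Not to be turned.

How it is judged (in metres and radians):
On the way:
1. the blue handwheel has been cranked anticlockwise up to its stop (within 7 degrees) (value of joint blue_wheel above 12.45 rad), for 0.1 s.
At the end, for the whole second after the job is handed in: The blue handwheel stands still, a quarter turn (90 degrees, give or take 28) back from its stop, with its joint between 10.5 and 11.5 rad, and the yellow handwheel's crank grip is within 20 mm of where it was (value of joint blue_wheel between 10.5 and 11.5 rad and velocity of joint blue_wheel between -0.1 and 0.1 rad/s and distance of yellow_crank from where it was at the start of the episode below 0.02 m); the robot touches nothing.
It fails at once if the yellow handwheel is turned (its crank grip moves more than 20 mm) (distance of yellow_crank from where it was at the start of the episode above 0.02 m).
It also fails if it takes over 51 s, if anything falls off the work surface, if the arm or the gripper's body presses on something with over 40 N, if the wrist force passes 120 N, or if a joint passes its speed limit or range.

## Robot

A 6-joint arm with a two-finger parallel gripper is mounted at the origin on a cart in front of the work surface, level with it; the furniture and walls round the work are solid. World frame = base frame: x ahead of the robot, y to its left, z up, the work surface at z = 0. Lengths are in m, angles in degrees, forces in N, time in s.
With the tool pointing down it reaches from about 0.375 to 0.9 m from the base axis. Payload 3.1 kg.
Tool frame: the origin (TCP) lies at the very end of the fingers, on their centre line; the grasp point (between the pads) lies 19 mm behind it; z points along the fingers, x is the direction in which the jaws open and shut, and the axes are right-handed (so a half turn about z gives the same grasp; the last joint's range is limited). The gripper opens to 87 mm and grips with 3 to 60 N. Pads are 19 mm wide; open, the fingers measure 117 mm over their backs; the gripper's body (75 mm by 190 mm) begins 51 mm behind the grasp point.
Start: joints at [-84.368, 30.224, 82.088, -0, 67.689, -10.227], TCP at [0.171, -0.601, 0.223] pointing down, gripper open.
Joint ranges: [-176.69, 176.69], [-43.24, 126.21], [12.49, 139.97], [-82, 262], [0, 151.66], [-163.58, 163.58]. Speed limits (degrees/s): [159.86, 159.86, 180, 180, 180, 180].

## Interface

Orientations are given as a 3x3 rotation matrix whose columns are the frame's x, y, z axes.
In Python, from rig import read_state, capture, bot gives the robot as it stands.
- The arm moves only by the shell command python3 -m crank 'ROWS' [OPENING]. ROWS is JSON, a list of rows, each a list of 2 entries, a list of its own where there are three numbers: the shift along the tool's x, y, z in cm, then the turn, a rotation vector about the tool's x, y, z in rad. In form: [[[dx, dy, dz], [wx, wy, wz]], ...]. A call has 1 to 12 rows; each row shifts and turns the commanded pose from where the row before left it, along the tool's axes as they then stand; what a row does not reach is not made up. A row lasts 1/10 s, in which the tool goes at most 50 mm and 8.59 degrees, less where a joint would pass 70% of its speed; a pose out of reach is approached as far as the arm can. A call with a gripper value outside its range is refused whole. OPENING is the closure, from -1 (fully open) to 1 (shut), set as the call begins (- or left out, the last holds). The fingers move at their own pace and stop on an object; the grip force is fixed at half the most. Time passes only in rows, so rows that do not move let the fingers close. It gives the time, the measured TCP pose, the force and the opening at its end, in the units of the state.
- read_state(): the state, without advancing time (a new reading comes with each control period).
- capture(name): name is "scene" or "top" or "wrist"; returns a dict with "pixels" (420x560x3 uint8, red, green, blue), "camera_matrix" (3x3 intrinsics, pixels), "R" (3x3) and "t" (3): a world point X has camera coordinates R X + t. Camera axes: x right, y down, z forward; pixel columns grow to the right and rows downward; lengths in m; the calibration is good to about 2 mm. A picture is of the moment at which its call begins. There is no depth.
- bot.hand_in(): hands the job in, once; it reports no verdict.
The state is a dict: "time_s": time; "joint_positions": joint angles; "qvel": joint speeds; "tau": joint torques, N m; "position": TCP position; "tcp_rot": TCP orientation; "force": force on the tool from outside, world axes, zero at the start; "moment": the same for the moment, N m; "opening": opening from 0.0 (shut) to 1.0 (fully open).
Only numpy, scipy, OpenCV 4.12 (cv2) and the standard library are available. Lean on these libraries where they do the work, as an engineer would, in place of code of your own. Each camera call takes 0.05 s, during which the arm holds its last target.

## Working session

There is one attempt and no reset: what is moved stays moved. The work goes in short steps, Python scripts to look and compute and a shell command to move; the robot and the scene stay as the last step left them, time stands still between calls to the robot, and variables do not carry over. Pictures are saved under pics/ and viewed, and the job is handed in when it is done.

```bash
mkdir -p pics; ls; python3 - <<'E'
from rig import read_state,capture,bot
import cv2,numpy as np
s=read_state()
print({k:np.round(v,3).tolist() for k,v in s.items()})
for n in("scene","top"):
    c=capture(n); cv2.imwrite(f"pics/{n}0.png",c["pixels"][:,:,::-1]); print(n,c["camera_matrix"],c["R"],c["t"])
E
```

```text
pics
{'time_s': 0.0, 'joint_positions': [-84.369, 30.279, 82.157, -0.002, 67.689, -10.226], 'qvel': [0.101, 0.092, 0.094, -0.006, -0.049, -0.004], 'tau': [0.002, -44.004, -17.659, 0.063, 0.058, -0.0], 'position': [0.171, -0.6, 0.222], 'tcp_rot': [[0.273, -0.962, -0.0], [-0.962, -0.273, 0.002], [-0.002, -0.0, -1.0]], 'force': [0.113, 0.221, -0.229], 'moment': [-0.039, 0.024, 0.002], 'opening': 1.001}
scene [[399.29657958   0.         279.49595123]
 [  0.         399.29657958 211.42541357]
 [  0.           0.           1.        ]] [[-0.66119823 -0.75020745  0.00238527]
 [-0.29822021  0.25991741 -0.91842672]
 [ 0.68839059 -0.60797346 -0.39558396]] [0.37234699 0.29808077 0.54607562]
top [[412.74756133   0.         284.67148959]
 [  0.         412.74756133 208.77373437]
 [  0.           0.           1.        ]] [[-0.00669662 -0.99990893 -0.01171709]
 [-0.9973477   0.0075278  -0.07239407]
 [ 0.07247568  0.01120122 -0.99730728]] [0.01585697 0.53980449 0.94083624]
```

View pics/scene0.png

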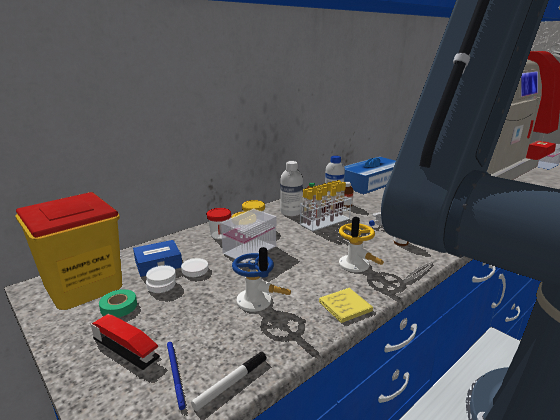

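View pics/top0.png

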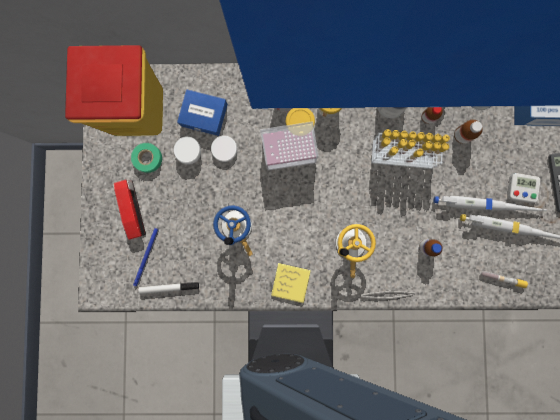

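The scene view shows the blue wheel at about (252,265) with its grip at (263,258). In the top view the wheel is at (232,223), the grip at about (229,240), and the brass tail at (248,250). The yellow wheel is at (356,243) in the top view.

```bash
cat > h.py <<'E'
import numpy as np,cv2
def ray(c,uv):
    K,R,t=c["camera_matrix"],c["R"],c["t"]
    return -R.T@t, R.T@np.linalg.inv(K)@np.array([uv[0],uv[1],1.])
def plane(c,uv,z):
    o,d=ray(c,uv); return o+d*(z-o[2])/d[2]
def proj(c,X):
    p=c["camera_matrix"]@(c["R"]@np.asarray(X)+c["t"]); return p[:2]/p[2]
def tri(c1,u1,c2,u2):
    o1,d1=ray(c1,u1);o2,d2=ray(c2,u2)
    A=np.stack([d1,-d2],1);s=np.linalg.lstsq(A,o2-o1,rcond=None)[0]
    a,b=o1+s[0]*d1,o2+s[1]*d2
    return (a+b)/2,np.linalg.norm(a-b)
E
python3 - <<'E'
from rig import capture
from h import *
c=capture("top");s=capture("scene")
def wheel(c,box,lo,hi):
    x0,y0,x1,y1=box
    m=np.zeros(c["pixels"].shape[:2],np.uint8)
    hsv=cv2.cvtColor(c["pixels"],cv2.COLOR_RGB2HSV)
    m[y0:y1,x0:x1]=cv2.inRange(hsv,lo,hi)[y0:y1,x0:x1]
    cs=max(cv2.findContours(m,cv2.RETR_EXTERNAL,cv2.CHAIN_APPROX_NONE)[0],key=cv2.contourArea)
    e=cv2.fitEllipse(cv2.convexHull(cs)); return e
for n,box,lo,hi in(("blue",(205,195,260,250),(100,120,40),(125,255,255)),("yel",(330,218,385,268),(18,120,100),(32,255,255))):
    e=wheel(c,box,lo,hi); print(n,e,plane(c,e[0],.089))
for n,box in(("blueblk",(215,230,245,250)),("yelblk",(330,225,375,265))):
    x0,y0,x1,y1=box
    m=np.zeros((420,560),np.uint8); m[y0:y1,x0:x1]=((c["pixels"].max(2)<35)*255)[y0:y1,x0:x1]
    nn,l,st,ce=cv2.connectedComponentsWithStats(m)
    for i in range(1,nn):
        if st[i,4]>8: print(n,st[i],ce[i],plane(c,ce[i],.13))
for n,box in(("S blue",(240,240,285,285)),("S yel",(340,210,375,250))):
    x0,y0,x1,y1=box
    m=np.zeros((420,560),np.uint8); m[y0:y1,x0:x1]=((s["pixels"].max(2)<35)*255)[y0:y1,x0:x1]
    nn,l,st,ce=cv2.connectedComponentsWithStats(m)
    for i in range(1,nn):
        if st[i,4]>20: print(n,st[i],ce[i])
a=cv2.resize(c["pixels"][185:285,190:400],None,fx=3.8,fy=3.8,interpolation=cv2.INTER_CUBIC)
cv2.imwrite("pics/topz.png",a[:,:,::-1])
a=cv2.resize(s["pixels"][200:350,220:410],None,fx=4,fy=4,interpolation=cv2.INTER_CUBIC)
cv2.imwrite("pics/scz.png",a[:,:,::-1])
E
```

```text
blue ((231.6741943359375, 223.88412475585938), (36.137664794921875, 36.94807815551758), 17.306209564208984) [0.50306193 0.12572668 0.089     ]
yel ((355.4297790527344, 244.8070068359375), (37.4644660949707, 43.4691276550293), 15.558335304260254) [ 0.45638196 -0.13973026  0.089     ]
blueblk [225 238   8   6  30] [229.06666667 240.73333333] [0.467034   0.12524863 0.13      ]
yelblk [340 249   4   6  16] [341.4375 251.75  ] [ 0.44309752 -0.10446287  0.13      ]
S blue [259 248   9  23 181] [262.6961326  258.97237569]
S yel [351 217   9  20 133] [354.72932331 226.59398496]
```

View pics/topz.png

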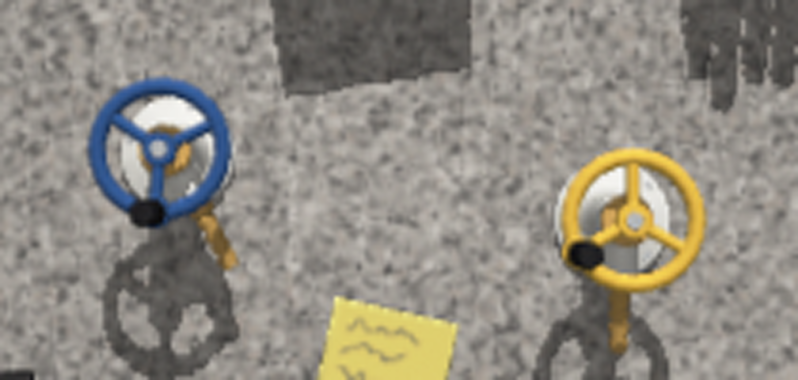

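View pics/scz.png

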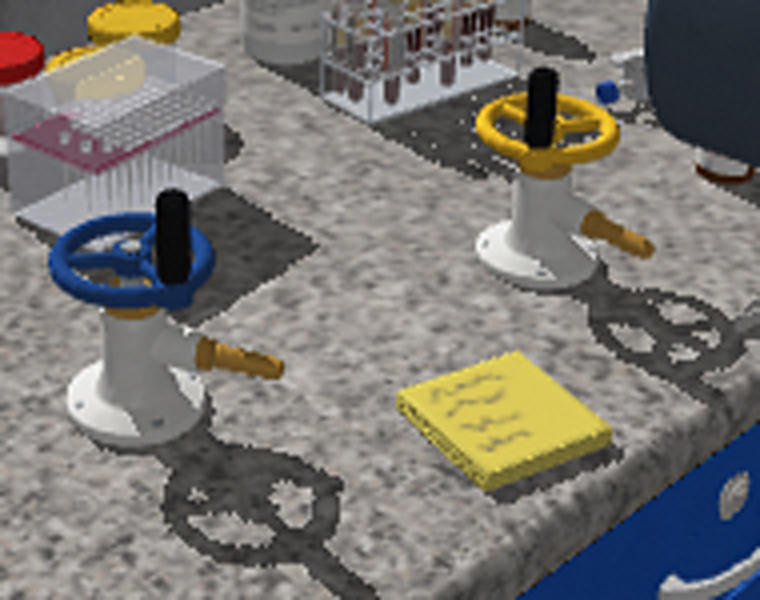

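```bash
python3 - <<'E'
from rig import capture
from h import *
c=capture("top");s=capture("scene")
T=lambda x,y:(190+x/3.8-.4,185+y/3.8-.4)
S=lambda x,y:(220+x/4-.4,200+y/4-.4)
hub=plane(c,T(159,149),.094); print("hub",hub)
print("hub scene check",proj(s,[*hub[:2],.086]),S(132,262))
print("grip scene mid", plane(s,S(173,236),.115), "top", plane(c,T(147,213),.130), tri(c,T(147,213),s,S(173,200)))
tt=tri(c,T(231,262),s,S(278,370)); print("tail tip",tt)
d=tt[0]-hub; a=np.arctan2(d[1],d[0]); print("tail ang",np.degrees(a),"stop grip ang",np.degrees(a)+180)
g=plane(s,S(173,236),.115)-hub; print("grip r,ang",np.hypot(*g[:2]),np.degrees(np.arctan2(g[1],g[0])))
E
```

```text
hub [0.50303887 0.12552506 0.094     ]
hub scene check [251.80852305 263.35561208] (252.6, 265.1)
grip scene mid [0.46398327 0.12896618 0.115     ] top [0.46720969 0.12685641 0.13      ] (array([0.4670705 , 0.12642322, 0.13181186]), np.float64(0.0004373337064816302))
tail tip (array([0.43625069, 0.0891434 , 0.03722293]), np.float64(0.003182763253277269))
tail ang -151.4214547595615 stop grip ang 28.5785452404385
grip r,ang 0.03920690667014881 174.9647849891451
```

```bash
python3 -m crank '[[[0,0,-3],[0,0,0]],[[-1,-5,0],[0,0,-0.14]],[[2,-5,0],[0,0,-0.14]],[[2,-5,0],[0,0,-0.14]],[[0,-5,0],[0,0,-0.14]],[[0,-5,0],[0,0,-0.14]]]'
```

```text
time_s: 0.9
position: [0.3884, -0.4983, 0.2522]
tcp_rot: [[0.832, -0.555, 0.001], [-0.555, -0.832, -0.001], [0.001, 0.0, -1.0]]
force: [0.6, -1.4, -0.6]
opening: 1.0
```

```bash
python3 -m crank '[[[-2,-3,0],[0,0,-0.147]],[[-1,-4,0],[0,0,-0.147]],[[0,-4,0],[0,0,-0.147]],[[0,-4,0],[0,0,-0.147]],[[0,-5,0],[0,0,0]],[[0,-5,0],[0,0,0]],[[0,-5,0],[0,0,0]],[[0,-5,0],[0,0,0]],[[0,0,0],[0,0,0]]]'
```

```text
time_s: 1.8
position: [0.4118, -0.1381, 0.2523]
tcp_rot: [[1.0, 0.0, -0.003], [0.0, -1.0, 0.004], [-0.003, -0.004, -1.0]]
force: [-0.3, -1.0, 0.3]
opening: 0.998
```

```bash
python3 -m crank '[[[1,-4.5,0],[0,0,0]],[[1,-4.5,0],[0,0,0]],[[1,-4.5,0],[0,0,0]],[[1,-4.5,0],[0,0,0]],[[1,-4.5,0],[0,0,0]],[[0.5,-4,0],[0,0,0]],[[0,0,0],[0,0,0]],[[0,0,0],[0,0,0]]]' && python3 - <<'E'
from rig import read_state,capture
from h import *
c=capture("wrist"); print(read_state()["position"],-c["R"].T@c["t"],c["R"])
cv2.imwrite("pics/w1.png",c["pixels"][:,:,::-1])
print([proj(c,[*p]) for p in ((.467,.127,.137),(.503,.1255,.094))])
E
```

```text
time_s: 2.6
position: [0.4708, 0.1204, 0.2524]
tcp_rot: [[1.0, -0.004, 0.0], [-0.004, -1.0, -0.001], [0.0, 0.001, -1.0]]
force: [0.6, 0.2, 0.6]
opening: 0.999
[0.47070133 0.11959806 0.25243912] [0.47164422 0.18883795 0.41319426] [[ 9.99993651e-01 -3.54560501e-03  3.54556464e-04]
 [-3.51958292e-03 -9.67289778e-01  2.53649559e-01]
 [-5.56382303e-04 -2.53649196e-01 -9.67296116e-01]]
[array([272.82032   , 200.79749201]), array([306.06490732, 193.48304336])]
```

View pics/w1.png

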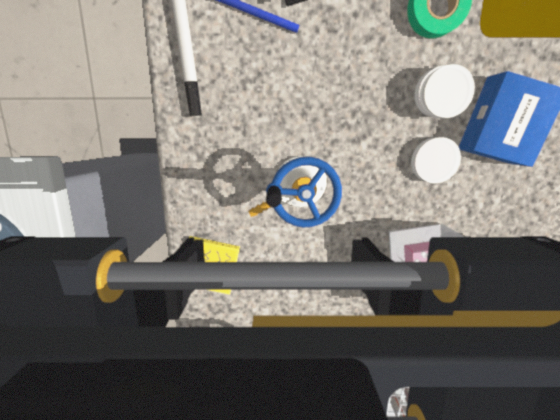

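The wrist view shows the blue wheel centred near (306,193), the grip at (273,197), and the tail tip at (253,212), which agrees with the projected estimates. I'll refine with masks.

```bash
python3 - <<'E'
from rig import capture
from h import *
c=capture("wrist");t=capture("top");s=capture("scene")
p=c["pixels"]
m=np.zeros((420,560),np.uint8);m[150:235,255:350]=cv2.inRange(cv2.cvtColor(p,cv2.COLOR_RGB2HSV),(100,120,40),(125,255,255))[150:235,255:350]
cs=max(cv2.findContours(m,1,cv2.CHAIN_APPROX_NONE)[0],key=len)
e=cv2.fitEllipse(cv2.convexHull(cs));print(e,plane(c,e[0],.086))
m=np.zeros((420,560),np.uint8);m[180:215,262:288]=((p.max(2)<40)*255)[180:215,262:288]
n,l,st,ce=cv2.connectedComponentsWithStats(m);i=1+np.argmax(st[1:,4]);print(st[i],ce[i],plane(c,ce[i],.115),plane(c,ce[i],.13))
a=cv2.resize(p[145:240,240:360],None,fx=6,fy=6,interpolation=cv2.INTER_CUBIC)
cv2.imwrite("pics/w1z.png",a[:,:,::-1])
E
```

```text
((305.12384033203125, 190.82452392578125), (68.31051635742188, 72.91908264160156), 82.25296783447266) [0.50249412 0.12610359 0.086     ]
[268 186  11  11  59] [272.15254237 189.89830508] [0.46588773 0.13274205 0.115     ] [0.46617921 0.13552305 0.13      ]
```

View pics/w1z.png

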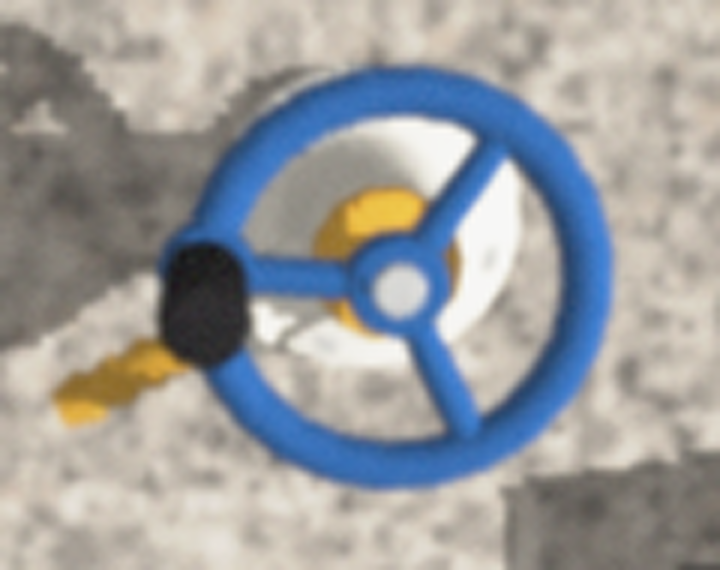

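```bash
python3 - <<'E'
from rig import capture
from h import *
c=capture("wrist");t=capture("top")
W=lambda x,y:(240+x/6-.4,145+y/6-.4)
g=plane(c,W(204,303),.115);h=plane(c,W(401,288),.094);print(g,h)
d=g-h;print(np.hypot(*d[:2]),np.degrees(np.arctan2(d[1],d[0])))
T=lambda x,y:(190+x/3.8-.4,185+y/3.8-.4)
tt=tri(t,T(231,262),c,W(75,405));print(tt);d=tt[0]-h;print(np.degrees(np.arctan2(d[1],d[0])))
E
```

```text
[0.46726904 0.12656055 0.115     ] [0.50316963 0.12480841 0.094     ]
0.03594332841586858 177.20587403626973
(array([0.43777363, 0.08968924, 0.04309849]), np.float64(0.0004026010390458147))
-151.76317302055037
```

```bash
python3 -m crank '[[[-0.35,-0.7,0],[0,0,0]],[[0,0,4],[0,0,0]],[[0,0,4],[0,0,0]],[[0,0,3],[0,0,0]],[[0,0,0],[0,0,0]],[[0,0,0],[0,0,0]]]'; python3 -c "
from rig import read_state;print(read_state()['position'])"
```

```text
time_s: 3.5
position: [0.4671, 0.1274, 0.1427]
tcp_rot: [[1.0, -0.006, -0.001], [-0.006, -1.0, 0.0], [-0.001, -0.0, -1.0]]
force: [0.4, 0.0, 0.4]
opening: 0.998
[0.46709188 0.12736247 0.14274773]
```

```bash
python3 -m crank '[[[0,0.05,2],[0,0,0]],[[0,0,2],[0,0,0]],[[0,0,0],[0,0,0]]]'; python3 -m crank '[[[0,0,0],[0,0,0]],[[0,0,0],[0,0,0]],[[0,0,0],[0,0,0]],[[0,0,0],[0,0,0]],[[0,0,0],[0,0,0]],[[0,0,0],[0,0,0]],[[0,0,0],[0,0,0]]]' 1
```

```text
time_s: 3.8
position: [0.4671, 0.1268, 0.1028]
tcp_rot: [[1.0, -0.006, -0.0], [-0.006, -1.0, -0.0], [-0.0, 0.0, -1.0]]
force: [-0.7, 0.6, -0.2]
opening: 1.0
time_s: 4.5
position: [0.467, 0.1268, 0.1026]
tcp_rot: [[1.0, -0.006, -0.0], [-0.006, -1.0, 0.0], [-0.0, -0.0, -1.0]]
force: [0.3, -0.2, 0.2]
opening: 0.448
```

```bash
python3 -m crank '[[[0,0,0],[0,0,0]],[[0,0,0],[0,0,0]],[[0,0,0],[0,0,0]],[[0,0,0],[0,0,0]],[[0,0,0],[0,0,0]],[[0,0,0],[0,0,0]]]'; python3 - <<'E'
from rig import capture
from h import *
for k in("wrist","scene"):
    cv2.imwrite(f"pics/g_{k}.png",capture(k)["pixels"][:,:,::-1])
# rows for 15 deg steps from 177
R=3.6
for a in np.arange(177,177+361,15):
    a0,a1=np.radians([a,a+15]); print(a+15,np.round([R*(np.cos(a1)-np.cos(a0)),-R*(np.sin(a1)-np.sin(a0))],2), end=';')
E
```

```text
time_s: 5.1
position: [0.4667, 0.1268, 0.1025]
tcp_rot: [[1.0, -0.006, -0.001], [-0.006, -1.0, -0.0], [-0.001, 0.0, -1.0]]
force: [-0.5, 0.2, 0.2]
opening: 0.178
192 [0.07 0.94];207 [0.31 0.89];222 [0.53 0.77];237 [0.71 0.61];252 [0.85 0.4 ];267 [0.92 0.17];282 [ 0.94 -0.07];297 [ 0.89 -0.31];312 [ 0.77 -0.53];327 [ 0.61 -0.71];342 [ 0.4  -0.85];357 [ 0.17 -0.92];372 [-0.07 -0.94];387 [-0.31 -0.89];402 [-0.53 -0.77];417 [-0.71 -0.61];432 [-0.85 -0.4 ];447 [-0.92 -0.17];462 [-0.94  0.07];477 [-0.89  0.31];492 [-0.77  0.53];507 [-0.61  0.71];522 [-0.4   0.85];537 [-0.17  0.92];552 [0.07 0.94];
```

View pics/g_scene.png

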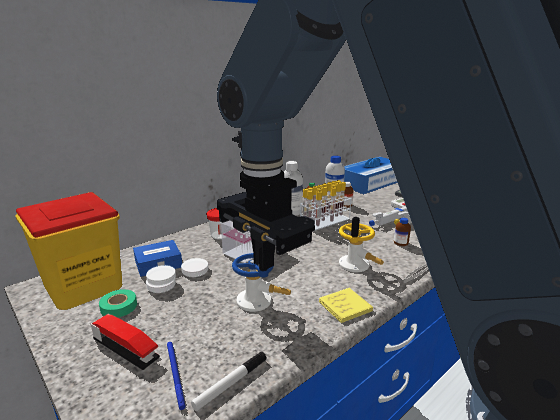

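The grip is held: opening 0.178, or about 15.5 mm, which fits the 16 mm sleeve. Now I'll crank the first stretch.

```bash
cat > st.py <<'E'
from rig import read_state
import numpy as np
s=read_state();p=np.array(s["position"]);d=p[:2]-[.503,.1252]
print("r",np.hypot(*d)*1000,"ang",np.degrees(np.arctan2(d[1],d[0]))%360,"z",p[2],"F",np.round(s["force"],1),"op",s["opening"])
E
python3 -m crank '[[[0.07,0.94,0],[0,0,0]],[[0.31,0.89,0],[0,0,0]],[[0.53,0.77,0],[0,0,0]],[[0,0,0],[0,0,0]]]'; python3 st.py
```

```text
time_s: 5.6
position: [0.4772, 0.0988, 0.1025]
tcp_rot: [[1.0, -0.007, 0.001], [-0.007, -1.0, -0.002], [0.001, 0.002, -1.0]]
force: [-0.9, -3.6, -1.1]
opening: 0.173
r 36.910028946254805 ang 225.576368037789 z 0.10252664994578618 F [-0.9 -3.6 -1.1] op 0.17273039005406182
```

```bash
python3 -m crank '[[[0.71,0.61,0],[0,0,0]],[[0.85,0.4,0],[0,0,0]],[[0.92,0.17,0],[0,0,0]],[[0.94,-0.07,0],[0,0,0]],[[0,0,0],[0,0,0]]]'; python3 st.py;  python3 -m crank '[[[0.89,-0.31,0],[0,0,0]],[[0.77,-0.53,0],[0,0,0]],[[0.61,-0.71,0],[0,0,0]],[[0.4,-0.85,0],[0,0,0]],[[0,0,0],[0,0,0]]]'; python3 st.py
```

```text
time_s: 6.1
position: [0.513, 0.0897, 0.1025]
tcp_rot: [[1.0, -0.007, 0.004], [-0.007, -1.0, 0.001], [0.004, -0.001, -1.0]]
force: [0.9, 1.1, -2.3]
opening: 0.174
r 36.898646260124345 ang 285.72155640585737 z 0.102522185793997 F [ 0.9  1.1 -2.3] op 0.17442422626348886
time_s: 6.6
position: [0.5375, 0.1151, 0.1025]
tcp_rot: [[1.0, -0.005, 0.001], [-0.005, -1.0, 0.001], [0.001, -0.001, -1.0]]
force: [-1.5, 2.2, -0.2]
opening: 0.171
r 35.93402770995541 ang 343.754087124296 z 0.10251316224875275 F [-1.5  2.2 -0.2] op 0.1710403489141384
```

Smooth, with forces of a few newtons. Passing the first stop-angle alignment (388°) should be free.

```bash
python3 -m crank '[[[0.17,-0.92,0],[0,0,0]],[[-0.07,-0.94,0],[0,0,0]],[[-0.31,-0.89,0],[0,0,0]],[[0,0,0],[0,0,0]]]'; python3 st.py;  python3 -m crank '[[[-0.53,-0.77,0],[0,0,0]],[[-0.71,-0.61,0],[0,0,0]],[[-0.85,-0.4,0],[0,0,0]],[[-0.92,-0.17,0],[0,0,0]],[[0,0,0],[0,0,0]]]'; python3 st.py
```

```text
time_s: 7.0
position: [0.5338, 0.1423, 0.1025]
tcp_rot: [[1.0, -0.005, -0.002], [-0.005, -1.0, 0.001], [-0.002, -0.001, -1.0]]
force: [-2.7, 0.1, 0.7]
opening: 0.174
r 35.20523117855617 ang 29.04007906556525 z 0.1024867845527963 F [-2.7  0.1  0.7] op 0.17422917055572948
time_s: 7.5
position: [0.5044, 0.1602, 0.1025]
tcp_rot: [[1.0, -0.005, -0.0], [-0.005, -1.0, -0.001], [-0.0, 0.001, -1.0]]
force: [-1.3, -4.5, -1.3]
opening: 0.17
r 35.03156990853272 ang 87.78175344514636 z 0.10252494011316207 F [-1.3 -4.5 -1.3] op 0.17034395561333135
```

```bash
python3 -m crank '[[[-0.94,0.07,0],[0,0,0]],[[-0.89,0.31,0],[0,0,0]],[[-0.77,0.53,0],[0,0,0]],[[-0.61,0.71,0],[0,0,0]],[[0,0,0],[0,0,0]]]'; python3 st.py;  python3 -m crank '[[[-0.4,0.85,0],[0,0,0]],[[-0.17,0.92,0],[0,0,0]],[[0.07,0.94,0],[0,0,0]],[[0.31,0.89,0],[0,0,0]],[[0,0,0],[0,0,0]]]'; python3 st.py
```

```text
time_s: 8.0
position: [0.4721, 0.1435, 0.1026]
tcp_rot: [[1.0, -0.006, -0.001], [-0.006, -1.0, -0.001], [-0.001, 0.001, -1.0]]
force: [1.6, -4.1, -5.2]
opening: 0.171
r 35.88262393530089 ang 149.4168569098092 z 0.10259754640293409 F [ 1.6 -4.1 -5.2] op 0.1710952011091215
time_s: 8.5
position: [0.471, 0.1069, 0.1026]
tcp_rot: [[1.0, -0.007, -0.001], [-0.007, -1.0, -0.001], [-0.001, 0.001, -1.0]]
force: [2.0, -0.6, -4.1]
opening: 0.173
r 36.83424667069245 ang 209.76124992497293 z 0.10257593232601739 F [ 2.  -0.6 -4.1] op 0.17320345667968218
```

```bash
python3 -m crank '[[[0.53,0.77,0],[0,0,0]],[[0.71,0.61,0],[0,0,0]],[[0.85,0.4,0],[0,0,0]],[[0.92,0.17,0],[0,0,0]],[[0.94,-0.07,0],[0,0,0]],[[0,0,0],[0,0,0]]]'; python3 st.py;  python3 -m crank '[[[0.89,-0.31,0],[0,0,0]],[[0.77,-0.53,0],[0,0,0]],[[0.61,-0.71,0],[0,0,0]],[[0.4,-0.85,0],[0,0,0]],[[0,0,0],[0,0,0]]]'; python3 st.py
```

```text
time_s: 9.1
position: [0.5125, 0.0895, 0.1025]
tcp_rot: [[1.0, -0.006, 0.003], [-0.006, -1.0, 0.0], [0.003, -0.0, -1.0]]
force: [1.5, 0.6, -2.5]
opening: 0.173
r 36.90440348090134 ang 284.92834118753274 z 0.10254320975495168 F [ 1.5  0.6 -2.5] op 0.17253337583664963
time_s: 9.6
position: [0.5375, 0.1151, 0.1025]
tcp_rot: [[1.0, -0.005, 0.001], [-0.005, -1.0, 0.001], [0.001, -0.001, -1.0]]
force: [-0.9, 2.3, 0.2]
opening: 0.168
r 35.938324010666 ang 343.65169874178224 z 0.10252279073834271 F [-0.9  2.3  0.2] op 0.16839011450584643
```

```bash
python3 -m crank '[[[0.17,-0.92,0],[0,0,0]],[[-0.07,-0.94,0],[0,0,0]],[[0,0,0],[0,0,0]]]'; python3 st.py;  python3 -m crank '[[[-0.12,-0.45,0],[0,0,0]],[[0,0,0],[0,0,0]]]'; python3 st.py;  python3 -m crank '[[[-0.12,-0.24,0],[0,0,0]],[[0,0,0],[0,0,0]]]'; python3 st.py
```

```text
time_s: 9.9
position: [0.5375, 0.1334, 0.1025]
tcp_rot: [[1.0, -0.005, -0.001], [-0.005, -1.0, 0.001], [-0.001, -0.001, -1.0]]
force: [-3.0, 0.4, 0.4]
opening: 0.179
r 35.42648601246336 ang 13.350731465635505 z 0.10250837542150106 F [-3.   0.4  0.4] op 0.17900328653381628
time_s: 10.1
position: [0.5363, 0.1369, 0.1025]
tcp_rot: [[1.0, -0.006, -0.001], [-0.006, -1.0, 0.0], [-0.001, -0.0, -1.0]]
force: [-3.6, 0.5, 0.2]
opening: 0.173
r 35.323530456607735 ang 19.33878323858843 z 0.10251760940935906 F [-3.6  0.5  0.2] op 0.17268202859914233
time_s: 10.3
position: [0.5356, 0.1388, 0.1025]
tcp_rot: [[1.0, -0.006, -0.0], [-0.006, -1.0, -0.0], [-0.0, 0.0, -1.0]]
force: [-1.9, -2.0, 0.1]
opening: 0.169
r 35.307797052478705 ang 22.575305215608484 z 0.10250975844035205 F [-1.9 -2.   0.1] op 0.16944292042802125
```

```bash
for i in 1; do :; done; python3 -m crank '[[[-0.13,-0.27,0],[0,0,0]],[[0,0,0],[0,0,0]]]'; python3 st.py;  python3 -m crank '[[[-0.13,-0.24,0],[0,0,0]],[[0,0,0],[0,0,0]]]'; python3 st.py
```

```text
time_s: 10.5
position: [0.5344, 0.1412, 0.1025]
tcp_rot: [[1.0, -0.006, 0.0], [-0.006, -1.0, -0.001], [0.0, 0.001, -1.0]]
force: [-1.8, -3.6, -0.8]
opening: 0.173
r 35.272741290891176 ang 26.990580203018443 z 0.10253411403153362 F [-1.8 -3.6 -0.8] op 0.17302126131389625
time_s: 10.7
position: [0.5344, 0.1415, 0.1025]
tcp_rot: [[1.0, -0.004, 0.002], [-0.004, -1.0, -0.005], [0.002, 0.005, -1.0]]
force: [-0.6, -11.3, -2.8]
opening: 0.175
r 35.35047921859799 ang 27.3959947060575 z 0.102544934580356 F [ -0.6 -11.3  -2.8] op 0.17456887872195825
```

```bash
python3 -m crank '[[[-0.09,-0.18,0],[0,0,0]],[[0,0,0],[0,0,0]],[[0,0,0],[0,0,0]]]'; python3 st.py
```

```text
time_s: 11.0
position: [0.5344, 0.1416, 0.1026]
tcp_rot: [[1.0, -0.004, 0.003], [-0.003, -1.0, -0.007], [0.003, 0.007, -1.0]]
force: [1.3, -16.7, -2.5]
opening: 0.171
r 35.38127583135412 ang 27.614858219993298 z 0.10257072138086155 F [  1.3 -16.7  -2.5] op 0.17084613858227304
```

At the stop: the position stalled at 27.6° (28.4° expected from the tail) while the force rose to 17 N. Now I'll back off 90° clockwise to about 298°.

```bash
python3 - <<'E'
import numpy as np
R=3.6
for a in np.arange(27,-62,-15):
    a0,a1=np.radians([a,a-15]); print(a-15,np.round([R*(np.cos(a1)-np.cos(a0)),-R*(np.sin(a1)-np.sin(a0))],2))
E
python3 -m crank '[[[0.22,0.42,0],[0,0,0]],[[0,0,0],[0,0,0]]]'; python3 st.py
```

```text
12 [0.31 0.89]
-3 [0.07 0.94]
-18 [-0.17  0.92]
-33 [-0.4   0.85]
-48 [-0.61  0.71]
-63 [-0.77  0.53]
time_s: 11.2
position: [0.5346, 0.1409, 0.1025]
tcp_rot: [[1.0, -0.007, -0.0], [-0.007, -1.0, -0.0], [-0.0, 0.0, -1.0]]
force: [-2.2, -3.0, -0.4]
opening: 0.174
r 35.29122435046842 ang 26.476013510121582 z 0.10251237209855561 F [-2.2 -3.  -0.4] op 0.17419619364266362
```

```bash
python3 -m crank '[[[0.31,0.89,0],[0,0,0]],[[0.07,0.94,0],[0,0,0]],[[-0.17,0.92,0],[0,0,0]],[[-0.4,0.85,0],[0,0,0]],[[-0.61,0.71,0],[0,0,0]],[[0,0,0],[0,0,0]]]'; python3 st.py; python3 -m crank '[[[-0.77,0.53,0],[0,0,0]],[[0,0,0],[0,0,0]],[[0,0,0],[0,0,0]]]'; python3 st.py
```

```text
time_s: 11.8
position: [0.5258, 0.0967, 0.1026]
tcp_rot: [[1.0, -0.006, 0.0], [-0.006, -1.0, -0.002], [0.0, 0.002, -1.0]]
force: [0.1, -3.4, -4.0]
opening: 0.176
r 36.47906442492576 ang 308.6840711580041 z 0.10258201835819622 F [ 0.1 -3.4 -4. ] op 0.17635091790804533
time_s: 12.1
position: [0.5183, 0.092, 0.1026]
tcp_rot: [[1.0, -0.005, -0.0], [-0.005, -1.0, -0.002], [-0.0, 0.002, -1.0]]
force: [1.5, -5.6, -4.0]
opening: 0.171
r 36.587609832331545 ang 294.7350445939128 z 0.10261141183798266 F [ 1.5 -5.6 -4. ] op 0.17080347985707922
```

```bash
python3 -m crank '[[[0,0,0],[0,0,0]],[[0,0,0],[0,0,0]],[[0,0,0],[0,0,0]],[[0,0,0],[0,0,0]],[[0,0,0],[0,0,0]],[[0,0,0],[0,0,0]]]' -0.3;  python3 st.py; python3 -m crank '[[[0,0,0],[0,0,0]],[[0,0,3],[0,0,0]]]' >/dev/null --dry 2>&1 | true; python3 st.py
```

```text
time_s: 12.7
position: [0.5184, 0.0934, 0.1026]
tcp_rot: [[1.0, -0.006, 0.0], [-0.006, -1.0, 0.0], [0.0, -0.0, -1.0]]
force: [0.2, 0.5, -0.4]
opening: 0.603
r 35.34585716744065 ang 295.9089294868528 z 0.10262936178854265 F [ 0.2  0.5 -0.4] op 0.6032806322343371
r 35.34585716744065 ang 295.9089294868528 z 0.10262936178854265 F [ 0.2  0.5 -0.4] op 0.6032806322343371
```

My last line included an ill-formed crank call with a downward row. The state didn't change, so it was refused and nothing moved. Next I'll raise the hand clear.

```bash
python3 st.py; python3 -m crank '[[[0,0,-2],[0,0,0]],[[0,0,-3],[0,0,0]],[[0,0,-4],[0,0,0]],[[0,0,-4],[0,0,0]],[[0,0,-2],[0,0,0]],[[0,0,0],[0,0,0]],[[0,0,0],[0,0,0]]]'; python3 - <<'E'
from rig import capture
from h import *
for k in("wrist","scene","top"):
    c=capture(k);cv2.imwrite(f"pics/e_{k}.png",c["pixels"][:,:,::-1])
    a=np.radians(295.5);print(k,[np.round(proj(c,[.503+.036*np.cos(a),.1252+.036*np.sin(a),z])) for z in(.093,.137)],proj(c,[.503,.1252,.094]))
E
```

```text
r 35.34585716744065 ang 295.9089294868528 z 0.10262936178854265 F [ 0.2  0.5 -0.4] op 0.6032806322343371
time_s: 13.4
position: [0.5181, 0.0933, 0.2524]
tcp_rot: [[1.0, -0.006, -0.0], [-0.006, -1.0, 0.0], [-0.0, -0.0, -1.0]]
force: [0.3, 0.5, -0.1]
opening: 0.65
wrist [array([277., 199.]), array([277., 208.])] [262.82668966 169.36633949]
scene [array([260., 252.]), array([259., 232.])] [251.85006976 259.75186691]
top [array([247., 217.]), array([245., 215.])] [231.5934372  223.82757713]
```

View pics/e_wrist.png

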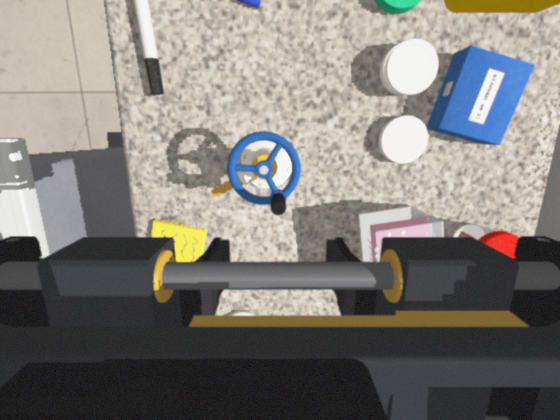

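View pics/e_scene.png

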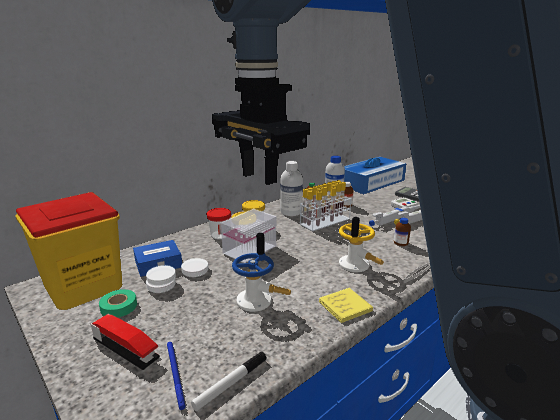

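The wrist view shows the grip at (278,203) and the hub at (263,169), matching the projected 295.5°. In the scene view the blue grip stands at (260,243), the yellow grip is still at (355,227), and the hand is clear. Handing in.

```bash
python3 -c "
from rig import bot,read_state;print(read_state()['force']);print(bot.hand_in())"
```

```text
[-0.06595099 -0.02921649  0.06488057]
the job is handed in; nothing more can be done
None
```

I cranked the blue handwheel about 1.6 turns anticlockwise until it came up against its stop. I then backed it off about 92° clockwise, let go, raised the hand clear and handed the job in at about 13.5 s.

- **Stop:** the grip stalled at 27.6°, where 28.4° was expected from the hose tail. The force rose to about 17 N, against 2–6 N while turning.
- **Final position:** the hand let go at 295–296°, which puts the joint at about 10.95 rad. The grip in the last wrist and scene pictures sits where that angle predicts.
- **Yellow outlet:** in the scene view its grip is still at about the same pixel, (355,227), as at the start. I did not measure it more closely than that.
- **Hand:** the force reading was near zero at hand-in, so the robot was touching nothing.

One mistake, with no effect: I once typed a malformed move that included a 3 cm downward row. The state was identical before and after, so nothing moved. None of the checks disagreed.

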